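# Wedge the drooping leaf of the butcher's block level

### The job

The hinged front leaf of the butcher's block droops because its leg no longer reaches the worktop. Lay the orange wedge flat on the worktop and push it thin end first from the front under the leg until the leaf is level with the block and the wedge is properly tight, without forcing it, and let go of it. Then press down lightly on the leaf above the leg with the fingertips to make sure it holds; leave the wedge in place and the other things as they stand.

Things in the scene. Friction and masses are not known exactly. Their poses are not given: they have to be found in the camera images.
- block: Fixed brown wooden butcher's block, 92 deep x 280 wide x 68 mm high, on rubber feet. Origin on the worktop (z = 0) below the middle of the hinge line at the block's front face; x points from the leaf over the block (away from the robot), y along the hinge line, z up. The leaf lies at negative x, the block at x = 0 to 92 mm.
- leaf: Wooden leaf, 136 mm from hinge line to free edge, 280 wide, 18 thick, 0.4 to 0.8 kg. Origin on the hinge line, 49 mm above the worktop; axes parallel to the block's when level, its top then flush with the block's, 68 mm up. It starts drooping by 0.048 rad (free edge 6.5 mm low) and turns freely from there to level, where its edge butts against the block: from then on force rises steeply.
- leg_end (a point): Centre of the lower end of the leaf's one wooden leg (28 x 34 mm), 118 mm from the hinge line, mid-width; axes as the leaf. A black domed screw glide, 23 mm wide, sticks out 13 to 20 mm below it, how far is not measured: its lowest point is 9 to 15.5 mm above the worktop with the leaf level, 5.7 mm lower drooping. Over 32 N between it and the wedge while pushing would crack it.
- leaf_front (a point): Middle of the free front edge of the leaf's top face; axes as the leaf's.
- wedge: Orange plastic wedge, loose, 70 g. Origin on its flat underside below the middle of the grip, x to the thin end, z up. The grip is a block 24 long (x = -12 to 12 mm) x 31 wide x 40 high; the top then slopes from 21 mm high at x = 12 to 3 mm at the thin end, x = 104 (1 in 5, 30 wide). Smooth, friction about 0.28. When tight its origin is 40 to 78 mm short of the leg's axis.
- wedge_grip (a point): Middle of the wedge's grip, 32 mm above its underside; take it across its 31 mm width. The leaf's weight alone loads the wedge with 3 to 6 N; tight means 10 N or more between leg and wedge after letting go. The push along the wedge is about as large as that load (0.6 to 1.1 times), so a push of some 14 N leaves it tight.
- wedge_tip (a point): Middle of the wedge's thin end, 1.5 mm above its underside. The wedge slides best when pushed low and square on the upright back face of its grip (x = -12 mm), so that it stays flat; held stiffly in the fingers it can dig in with the thin end.
- kitchen_timer: White and red round kitchen timer, 65 mm across, 48 mm high, standing on the worktop; origin in the centre of its underside. Leave alone.
- mug: White mug with a black wave pattern, 79 mm across, 98 mm high, on the worktop; origin under its middle. Leave alone.
- salt_shaker: Glass salt shaker with a grey cap, 44 mm across, 90 mm high, standing on the block; origin in the centre of its underside. Leave alone.
- garlic: Garlic bulb, 60 mm, lying on the block; origin in the centre of its underside. Leave alone.
Things that resemble listed ones, but are neither listed nor needed, are in the scene too. What is meant by the wedge is not blue, green or pink, and is the larger of those in its own colour.

How it is judged (in metres and radians):
On the way, in this order (a step that is already met when the one before it is completed fails the run):
1. the wedge lies flat under the leg from the front, tight and let go, and the leaf is level (angle between leaf's own z axis and vertical below 0.015 rad and contact force between wedge and leaf above 10 N and angle between wedge's own z axis and vertical below 0.06 rad and contact force between the fingers and wedge below 0.3 N and contact force between the fingers and leaf below 0.3 N and x of wedge_tip in the frame of block above -0.115 m), for 0.2 s.
2. the fingertips press on the leaf above the leg (within 60 mm) with at least 4 N and it stays level (contact force between the fingers and leaf above 4 N and angle between leaf's own z axis and vertical below 0.015 rad and contact force between the fingers and wedge below 0.3 N and horizontal distance between the grasp point and leg_end below 0.06 m), for 0.2 s.
At the end, for the whole second after the job is handed in: The leaf is level within 0.015 rad (its free edge flush within 2 mm), held up by the wedge, which lies flat on the worktop, at rest, its thin end under and past the leg's axis from the front, with at least 10 N between leg and wedge (angle between leaf's own z axis and vertical below 0.015 rad and contact force between wedge and leaf above 10 N and angle between wedge's own z axis and vertical below 0.06 rad and height (world z) of wedge below 0.004 m and linear speed of wedge below 0.01 m/s and x of wedge_tip in the frame of block above -0.115 m); the robot touches nothing.
It fails at once if the wedge is forced: more than 32 N between it and the leg while the fingers are on it (contact force between wedge and leaf above 32 N and contact force between the fingers and wedge above 0.5 N).
It fails at once if the fingers press on the leaf with more than 35 N (contact force between the fingers and leaf above 35 N).
It fails at once if the kitchen timer is moved by 30 mm or tipped (distance of kitchen_timer from where it was at the start of the episode above 0.03 m or angle between kitchen_timer's own z axis and vertical above 0.5 rad).
It fails at once if the mug is moved by 30 mm or tipped (distance of mug from where it was at the start of the episode above 0.03 m or angle between mug's own z axis and vertical above 0.5 rad).
It fails at once if the salt shaker or the garlic is moved by 30 mm (distance of any of salt_shaker, garlic from where it was at the start of the episode above 0.03 m).
It also fails if it takes over 72 s, if anything falls off the work surface, if the arm or the gripper's body presses on something with over 40 N, if the wrist force passes 120 N, or if a joint passes its speed limit or range.

### The arm

A 6-joint arm with a two-finger parallel gripper is mounted at the origin on a cart in front of the work surface, level with it; the furniture and walls round the work are solid. World frame = base frame: x ahead of the robot, y to its left, z up, the work surface at z = 0. Lengths are in m, angles in degrees, forces in N, time in s.
With the tool pointing down it reaches from about 0.4 to 0.825 m from the base axis. Payload 7 kg.
Tool frame: the origin (TCP) lies at the very end of the fingers, on their centre line; the grasp point (between the pads) lies 19 mm behind it (ctrl.grip_point_offset is the distance from the TCP to the grasp point, in m); x points along the fingers, z is the direction in which the jaws open and shut, and the axes are right-handed (so a half turn about x gives the same grasp; the last joint's range is limited). The gripper opens to 88 mm and grips with 3 to 60 N. Pads are 19 mm wide; open, the fingers measure 130 mm over their backs; the gripper's body (78 mm by 193 mm) begins 47 mm behind the grasp point.
Start: joints at [-53.165, 20.546, 0.682, 0, -70.136, -16.507], TCP at [0.234, -0.633, 0.227] pointing down, gripper open.
Joint ranges: [-176.03, 176.03], [-82.01, 121.73], [-58.28, 71.71], [-173.87, 95.51], [-174.79, -0.11], [-173.66, 173.66]. Speed limits (degrees/s): [136.94, 136.94, 172.46, 180, 180, 180].

### API

Orientations are given as [roll, pitch, yaw] about the fixed x, y, z axes, in that order (R = Rz(yaw) Ry(pitch) Rx(roll)).
In Python, from plant import get_obs, snapshot, calibration, close_job, ctrl gives the robot as it stands.
- The arm moves only by the tool move_arm, never from a script. Its argument "commands" is a list that holds one entry, the list of rows, each a list of 4 numbers: the shift along the tool's x, y, z in cm, then the turn about the tool's x in rad. In form: [[[dx, dy, dz, spin], ...]]. A call has 1 to 8 rows; each row shifts and turns the commanded pose from where the row before left it, along the tool's axes as they then stand; what a row does not reach is not made up. A row lasts 1/10 s, in which the tool goes at most 50 mm and 8.59 degrees, less where a joint would pass 70% of its speed; a pose out of reach is approached as far as the arm can. A call with a gripper value outside its range is refused whole. "jaw" is the finger opening in cm, from 0 to 8.76, set as the call begins (left out, the last holds). The fingers move at their own pace and stop on an object; the grip force is fixed at half the most. Time passes only in rows, so rows that do not move let the fingers close. It gives the time, the measured TCP pose, the force and the opening at its end, in the units of the state.
- get_obs(): the state, without advancing time (a new reading comes with each control period).
- snapshot(name): name is "scene" or "top" or "wrist"; returns (picture, depth): 400x640x3 uint8, red, green, blue; 400x640 float32, m along the optical axis (not along the pixel's ray), 0 where there is no reading.
- calibration(name): a dict with "mtx" (3x3 intrinsics, pixels), "T" (4x4, takes a point from camera to world coordinates); the wrist camera has in their place "tool_from_camera" (4x4, takes a point from camera to tool coordinates, whose origin is the TCP and whose axes are the tool frame's). Camera axes: x right, y up, looking along -z (the intrinsics and any distortion apply to the point x, -y, -z); pixel columns grow to the right and rows downward; lengths in m; the calibration is good to about 2 mm. A picture is of the moment at which its call begins: read the wrist's pose just before it. calibration takes no time and is no camera call.
- close_job(): hands the job in, once; it reports no verdict.
The state is a dict: "clock": time; "joint_pos": joint angles; "qvel": joint speeds; "tau": joint torques, N m; "tool_pos": TCP position; "orientation": TCP orientation; "force": force on the tool from outside, world axes, zero at the start; "moment": the same for the moment, N m; "opening": finger opening in m.
Only numpy, scipy, OpenCV 4.12 (cv2) and the standard library are available. Lean on these libraries where they do the work, as an engineer would, in place of code of your own. Each camera call takes 0.05 s, during which the arm holds its last target. There are 200 camera calls.

## Working session

There is one attempt and no reset: what is moved stays moved. The work goes in short steps, Python scripts to look and compute and a tool call to move; the robot and the scene stay as the last step left them, time stands still between calls to the robot, and variables do not carry over. Pictures are saved under pics/ and viewed, about 8 in all and at most 12, crops included, and the job is handed in when it is done.

Besides the shell and the picture viewer there is one more tool, called after "Request:" as name(argument=value, ...), one argument or row to a line, values as JSON. move_arm: Moves the arm, as the interface text tells. Its arguments: {"type":"object","properties":{"commands":{"type":"array"},"jaw":{"type":"number"}},"required":["commands"]}

```bash
mkdir -p pics; ls; cat > h.py <<'E'
import numpy as np, cv2
from scipy.spatial.transform import Rotation as R
from plant import get_obs, snapshot, calibration, close_job, ctrl
def toolT(o):
    T=np.eye(4);T[:3,:3]=R.from_euler('xyz',o['orientation'],degrees=True).as_matrix();T[:3,3]=o['tool_pos'];return T
def shot(n,save=True):
    o=get_obs();p,d=snapshot(n);c=calibration(n)
    T=c['T'] if 'T' in c else toolT(o)@c['tool_from_camera']
    np.savez(f'{n}.npz',p=p,d=d,T=T,K=c['mtx'])
    return p,d,T,c['mtx']
def load(n):
    z=np.load(f'{n}.npz');return z['p'],z['d'],z['T'],z['K']
def cloud(d,T,K):
    v,u=np.mgrid[:d.shape[0],:d.shape[1]]
    X=np.stack([(u-K[0,2])/K[0,0]*d,-(v-K[1,2])/K[1,1]*d,-d],-1)
    return X@T[:3,:3].T+T[:3,3]
E
python3 - <<'E'
from h import *
print(get_obs());print(ctrl.grip_point_offset)
for n in('scene','top','wrist'):
    p,d,T,K=shot(n);print(n,calibration(n))
    cv2.imwrite(f'pics/{n}0.png',p[...,::-1])
E
```

```text
pics
{'clock': 0.0, 'joint_pos': array([-5.31653951e+01,  2.05914772e+01,  6.34946458e-01, -1.86041484e-02,
       -7.01369719e+01, -1.65089357e+01]), 'qvel': array([-0.0078026 ,  0.03249444, -0.01023942, -0.04758953, -0.01630222,
        0.00657143]), 'tau': array([ 1.69911906e-03, -5.82723427e+01,  2.93065685e+01,  6.99705809e+00,
        7.11882240e-03, -1.90579881e-04]), 'tool_pos': array([ 0.23428739, -0.63252128,  0.2256359 ]), 'orientation': array([  5.91587307,  89.90487522, 116.2352068 ]), 'force': array([0.75641895, 0.25152484, 0.18661918]), 'moment': array([-0.06161236,  0.00403648,  0.01813797]), 'opening': 0.08753159057081261}
0.0188
scene {'mtx': array([[514.21256382,   0.        , 316.38980957],
       [  0.        , 514.21256382, 204.82136233],
       [  0.        ,   0.        ,   1.        ]]), 'T': array([[-0.7727707 ,  0.27448563, -0.57226138, -0.21969653],
       [-0.63458411, -0.35025159,  0.68893166,  0.89173859],
       [-0.01133362,  0.89553418,  0.44484839,  0.67165931],
       [ 0.        ,  0.        ,  0.        ,  1.        ]])}
top {'mtx': array([[508.3
[... 223 characters left out ...]
1577,  0.02120437, -0.01785178, -0.02739689],
       [-0.01440044,  0.15302258,  0.98811777,  1.34360583],
       [ 0.        ,  0.        ,  0.        ,  1.        ]])}
wrist {'mtx': array([[335.23602049,   0.        , 319.3765051 ],
       [  0.        , 335.23602049, 191.77851246],
       [  0.        ,   0.        ,   1.        ]]), 'tool_from_camera': array([[-3.97703638e-04,  3.11410932e-01, -9.50275262e-01,
        -1.57215187e-01],
       [-7.72528521e-04,  9.50274958e-01,  3.11411156e-01,
         8.36137633e-02],
       [ 9.99999623e-01,  8.57964092e-04, -1.37353981e-04,
         5.94016716e-04],
       [ 0.00000000e+00,  0.00000000e+00,  0.00000000e+00,
         1.00000000e+00]])}
```

View pics/scene0.png

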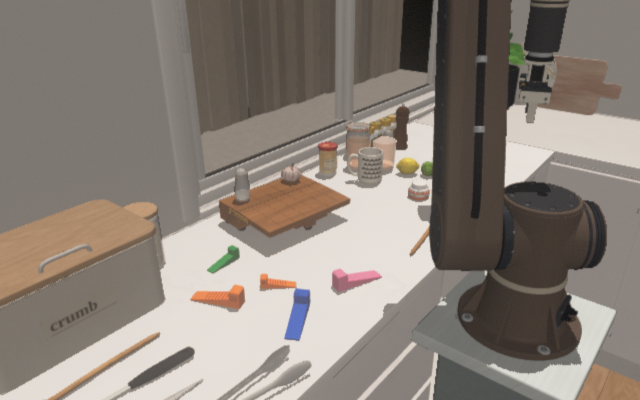

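View pics/top0.png

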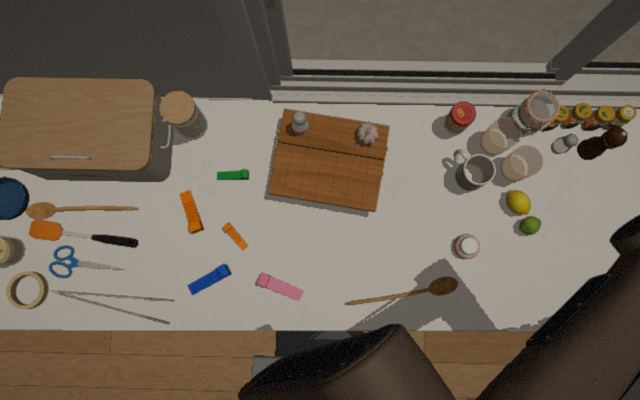

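The scene view shows the large orange wedge with its grip at about (236,296) and thin end at (195,297). In the top view it lies at (191,212), and the leaf is the front board, corners about (272,148)–(380,208). I'll measure from both views.

```bash
python3 - <<'E'
from h import *
for n in('top','scene'):
    p,d,T,K=load(n);C=cloud(d,T,K)
    hsv=cv2.cvtColor(p,cv2.COLOR_RGB2HSV)
    m=((hsv[...,0]<14)&(hsv[...,1]>190)&(hsv[...,2]>110)).astype(np.uint8)
    N,L,S,_=cv2.connectedComponentsWithStats(m)
    for i in range(1,N):
        if S[i,4]<150: continue
        P=C[(L==i)&(d>0)]
        if len(P)==0: print('nod');continue
        print(n,S[i],P.min(0).round(3),P.max(0).round(3))
        hi=P[(P[:,2]>.034)&(P[:,2]<.05)]
        if len(hi)>5:
            print(' grip',len(hi),np.median(hi,0).round(4), cv2.minAreaRect((hi[:,:2]*1000).astype(np.float32)))
        Q=P[P[:,2]<.06];print(' all rect',cv2.minAreaRect((Q[:,:2]*1000).astype(np.float32)))
p,d,T,K=load('top');C=cloud(d,T,K)
def q(u,v): print((u,v),C[v,u].round(4),p[v,u])
for uv in [(278,165),(276,192),(320,200),(370,205),(330,180),(290,120),(380,150),(340,125),(250,250),(330,250),(230,175),(244,174)]: q(*uv)
# board pixels
hsv=cv2.cvtColor(p,cv2.COLOR_RGB2HSV)
B=C[100:215,260:400]; msk=(B[...,2]>.055)&(B[...,2]<.075)
P=B[msk];print(cv2.boxPoints(cv2.minAreaRect((P[:,:2]*1000).astype(np.float32))),cv2.minAreaRect((P[:,:2]*1000).astype(np.float32)))
big=cv2.resize(p[95:235,170:400],None,fx=3.4,fy=3.4,interpolation=cv2.INTER_CUBIC)
cv2.imwrite('pics/topcrop.png',big[...,::-1])
E
```

```text
(278, 165) [0.6391 0.1039 0.0659] [119  76  35]
(276, 192) [0.5697 0.1072 0.0587] [125  81  41]
(320, 200) [ 0.551  -0.0063  0.0611] [120  76  42]
(370, 205) [ 0.5407 -0.1338  0.0621] [120  83  40]
(330, 180) [ 0.6032 -0.0308  0.0628] [120  77  40]
(290, 120) [0.7593 0.0767 0.0675] [115  73  35]
(380, 150) [ 0.6829 -0.1576  0.0702] [117  74  37]
(340, 125) [ 0.7471 -0.0537  0.0716] [120  77  42]
(250, 250) [0.4229 0.1763 0.0006] [165 158 150]
(330, 250) [ 0.4277 -0.0348  0.0014] [165 158 148]
(230, 175) [0.6206 0.2365 0.0153] [ 24 106  44]
(244, 174) [0.6219 0.1973 0.0258] [ 26 115  47]
[[ 523.87085 -152.58095]
 [ 751.6393  -186.48618]
 [ 794.14307   99.04585]
 [ 566.37463  132.95108]] ((659.0069580078125, -26.767547607421875), (288.67822265625, 230.2781524658203), 81.53321838378906)
```

View pics/topcrop.png

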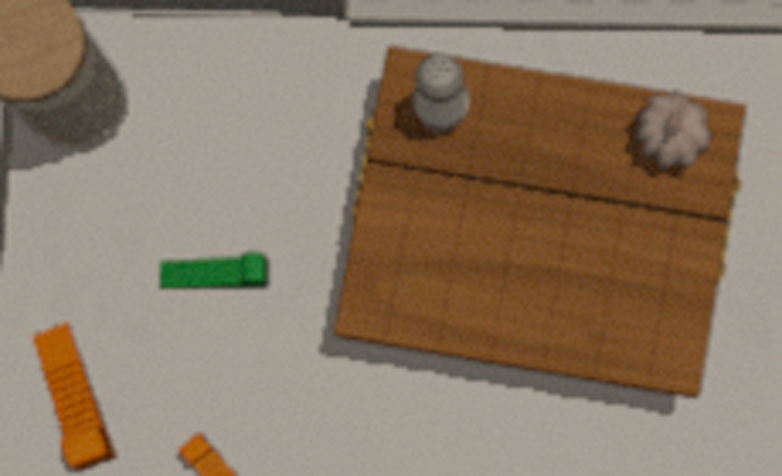

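Grip end of the wedge is at crop (88,447) and thin end at (53,335). The leaf front corners are (337,335) and (698,395), and the hinge line runs (370,160)–(727,217).

```bash
cat >> h.py <<'E'
def ray(u,v,z,T,K):
    r=T[:3,:3]@np.array([(u-K[0,2])/K[0,0],-(v-K[1,2])/K[1,1],-1]);o=T[:3,3]
    return o+r*(z-o[2])/r[2]
def orange(p): 
    h=cv2.cvtColor(p,cv2.COLOR_RGB2HSV);return ((h[...,0]<17)&(h[...,1]>205)&(h[...,2]>60)).astype(np.uint8)
E
python3 - <<'E'
from h import *
p,d,T,K=load('top');f=lambda x,y,z:ray(170+x/3.4-.35,95+y/3.4-.35,z,T,K)
print('front',f(337,335,.0615),f(698,395,.0615),'hinge',f(370,160,.068),f(727,217,.068),'back',f(389,47,.068),f(744,104,.068))
a,b=f(337,335,.0615),f(698,395,.0615);print(np.linalg.norm(a-b),np.degrees(np.arctan2(*(b-a)[:2])),(a+b)/2)
a,b=f(370,160,.068),f(727,217,.068);print(np.linalg.norm(a-b),np.degrees(np.arctan2(*(b-a)[:2])),(a+b)/2)
a,b=f(389,47,.068),f(744,104,.068);print(np.linalg.norm(a-b),np.degrees(np.arctan2(*(b-a)[:2])),(a+b)/2)
print('wedge px',f(88,430,.04),f(53,335,.003), p[220,195],p[200,188])
for n in('top','scene'):
    p,d,T,K=load(n);C=cloud(d,T,K)
    N,L,S,_=cv2.connectedComponentsWithStats(orange(p))
    for i in range(1,N):
        if S[i,4]<100: continue
        P=C[(L==i)&(d>0)]
        print(n,S[i],P.min(0).round(3),P.max(0).round(3))
        hi=P[(P[:,2]>.033)&(P[:,2]<.05)]
        if len(hi)>5: print(' grip',len(hi),np.median(hi,0).round(4), cv2.minAreaRect((hi[:,:2]*1000).astype(np.float32)))
        Q=P[P[:,2]<.06]
        if len(Q): print(' all rect',cv2.minAreaRect((Q[:,:2]*1000).astype(np.float32)))
E
```

```text
front [0.5657941 0.1253377 0.0615   ] [ 0.5260824  -0.14655851  0.0615    ] hinge [0.70033056 0.10465407 0.068     ] [ 0.66131203 -0.16688169  0.068     ] back [0.79015982 0.09324055 0.068     ] [ 0.74996998 -0.17944178  0.068     ]
0.2747809526828235 -171.6904413199402 [ 0.54593825 -0.01061041  0.0615    ]
0.2743248341804614 -171.82281777660455 [ 0.68082129 -0.03111381  0.068     ]
0.2756281513537583 -171.61570803911064 [ 0.7700649  -0.04310061  0.068     ]
wedge px [0.49205317 0.31487171 0.04      ] [0.57083427 0.35693204 0.003     ] [164  84   6] [173  92   4]
top [181 191  22  41 419] [0.467 0.299 0.001] [0.577 0.368 0.047]
 grip 100 [0.4816 0.3169 0.0403] ((481.2221984863281, 316.77288818359375), (24.112462997436523, 30.233854293823242), 23.85713768005371)
 all rect ((521.361572265625, 335.064697265625), (113.54183197021484, 30.218320846557617), 24.4030704498291)
top [ 30 220  32  20 474] [ 0.439  0.674 -0.001] [0.49  0.766 0.02 ]
 all rect ((462.3786926269531, 719.7243041992188), (89.20650482177734, 46.44140625), 80.12721252441406)
top [224 224  22  25 151] [0.427 0.189 0.002] [0.488 0.242 0.034]
 all rect ((458.530029296875, 215.296875), (71.56582641601562, 17.08124351501465), 40.61463165283203)
```

```bash
cat >> h.py <<'E'
def plan(tgts):
    """tgts: list of (x,y,z,yaw of tool z deg,n rows); prints rows. uses measured pose"""
    T=toolT(get_obs());M=T[:3,:3];pos=T[:3,3].copy()
    for x,y,z,yw,n in tgts:
        zd=np.array([np.cos(np.radians(yw)),np.sin(np.radians(yw)),0])
        s=np.arctan2(-(M[:,1]@zd),M[:,2]@zd)
        if yw is None: s=0
        step=(np.array([x,y,z])-pos)/n
        print('->',x,y,z,yw,'spin',round(s,3))
        for k in range(n):
            dt=M.T@step*100; print([round(float(a),2) for a in dt]+[round(float(s/n),3)])
            M=M@R.from_rotvec([s/n,0,0]).as_matrix()
        pos=np.array([x,y,z],float)
E
python3 - <<'E'
from h import *
T=toolT(get_obs());print(T.round(3))
print('z yaw',np.degrees(np.arctan2(T[1,2],T[0,2])))
plan([(.50,-.3,.22,-65.8,11),(.4815,.3168,.16,-65.8,16)])
plan([(.50,-.3,.22,114.2,11)])
E
```

```text
[[-0.001 -0.938 -0.347  0.234]
 [ 0.001 -0.347  0.938 -0.633]
 [-1.     0.     0.001  0.226]
 [ 0.     0.     0.     1.   ]]
z yaw 110.32090161063934
-> 0.5 -0.3 0.22 -65.8 spin 3.074
[0.06, -3.31, 2.0, 0.279]
[0.06, -2.64, 2.83, 0.279]
[0.06, -1.75, 3.45, 0.279]
[0.06, -0.73, 3.8, 0.279]
[0.06, 0.34, 3.85, 0.279]
[0.06, 1.39, 3.61, 0.279]
[0.06, 2.34, 3.09, 0.279]
[0.06, 3.1, 2.32, 0.279]
[0.06, 3.62, 1.38, 0.279]
[0.06, 3.86, 0.33, 0.279]
[0.06, 3.8, -0.75, 0.279]
-> 0.4815 0.3168 0.16 -65.8 spin 0.0
[0.38, 1.47, -3.56, 0.0]
[0.38, 1.47, -3.56, 0.0]
[0.38, 1.47, -3.56, 0.0]
[0.38, 1.47, -3.56, 0.0]
[0.38, 1.47, -3.56, 0.0]
[0.38, 1.47, -3.56, 0.0]
[0.38, 1.47, -3.56, 0.0]
[0.38, 1.47, -3.56, 0.0]
[0.38, 1.47, -3.56, 0.0]
[0.38, 1.47, -3.56, 0.0]
[0.38, 1.47, -3.56, 0.0]
[0.38, 1.47, -3.56, 0.0]
[0.38, 1.47, -3.56, 0.0]
[0.38, 1.47, -3.56, 0.0]
[0.38, 1.47, -3.56, 0.0]
[0.38, 1.47, -3.56, 0.0]
-> 0.5 -0.3 0.22 114.2 spin -0.068
[0.06, -3.31, 2.0, -0.006]
[0.06, -3.33, 1.98, -0.006]
[0.06, -3.34, 1.96, -0.006]
[0.06, -3.35, 1.94, -0.006]
[0.06, -3.36, 1.91, -0.006]
[0.06, -3.37, 1.89, -0.006]
[0.06, -3.39, 1.87, -0.006]
[0.06, -3.4, 1.85, -0.006]
[0.06, -3.41, 1.83, -0.006]
[0.06, -3.42, 1.81, -0.006]
[0.06, -3.43, 1.79, -0.006]
```

Request:
move_arm(
  commands=[
    [[0, -3.3, 2.0, -0.01], [0, -3.3, 2.0, -0.01], [0, -3.3, 2.0, -0.01], [0, -3.4, 1.9, -0.01], [0, -3.4, 1.9, -0.01], [0, -3.4, 1.9, -0.01], [0, -3.4, 1.9, -0.01], [0, -3.4, 1.8, 0]],
  ],
  jaw=8.7,
)

```text
clock: 0.95
tool_pos: [0.4254, -0.3867, 0.2265]
orientation: [11.5, 90.0, 125.8]
force: [0.9, -0.6, 0.5]
opening: 0.087
```

```bash
python3 - <<'E'
from h import *
o=get_obs();print(o['clock'],o['tool_pos'],o['joint_pos'])
plan([(.50,-.1,.21,114.2,6),(.4815,.3168,.13,114.2,10)])
E
```

```text
0.95 [ 0.42542644 -0.38671783  0.22647852] [-2.27876663e+01  1.11893804e+01 -1.22518066e+01 -6.90155450e-03
 -6.65691978e+01 -4.28477954e+01]
-> 0.5 -0.1 0.21 114.2 spin 0.003
[0.28, -3.1, 3.84, 0.0]
[0.28, -3.1, 3.84, 0.0]
[0.28, -3.1, 3.84, 0.0]
[0.28, -3.1, 3.84, 0.0]
[0.28, -3.1, 3.85, 0.0]
[0.28, -3.09, 3.85, 0.0]
-> 0.4815 0.3168 0.13 114.2 spin 0.0
[0.8, -1.54, 3.88, 0.0]
[0.8, -1.54, 3.88, 0.0]
[0.8, -1.54, 3.88, 0.0]
[0.8, -1.54, 3.88, 0.0]
[0.8, -1.54, 3.88, 0.0]
[0.8, -1.54, 3.88, 0.0]
[0.8, -1.54, 3.88, 0.0]
[0.8, -1.54, 3.88, 0.0]
[0.8, -1.54, 3.88, 0.0]
[0.8, -1.54, 3.88, 0.0]
```

Request:
move_arm(
  commands=[
    [[0, -3.0, 3.6, 0], [0, -3.0, 3.7, 0], [0, -3.0, 3.7, 0], [0, -3.0, 3.7, 0], [0, -3.0, 3.7, 0], [0, -3.0, 3.7, 0], [0, -1.5, 3.9, 0], [0, -1.5, 3.9, 0]],
  ],
)

```text
clock: 1.75
tool_pos: [0.4927, -0.0274, 0.2264]
orientation: [75.7, 90.0, -170.0]
force: [0.7, -0.5, -0.9]
opening: 0.0869
```

Request:
move_arm(
  commands=[
    [[0.5, -1.5, 3.9, 0], [1, -1.5, 3.9, 0], [1, -1.5, 3.9, 0], [1, -1.5, 3.9, 0], [1, -1.5, 3.9, 0], [1, -1.5, 3.9, 0], [1, -1.5, 3.9, 0], [0, 0, 0, 0]],
  ],
)

```text
clock: 2.55
tool_pos: [0.4754, 0.2663, 0.1598]
orientation: [108.0, 89.9, -137.5]
force: [-0.6, -0.9, 0.7]
opening: 0.0872
```

```bash
python3 - <<'E'
from h import *
p,d,T,K=shot('wrist');cv2.imwrite('pics/w1.png',p[...,::-1]);C=cloud(d,T,K)
N,L,S,_=cv2.connectedComponentsWithStats(orange(p))
for i in range(1,N):
    if S[i,4]<200: continue
    P=C[(L==i)&(d>0)];print(S[i],P.min(0).round(3),P.max(0).round(3))
    hi=P[(P[:,2]>.035)&(P[:,2]<.05)]
    if len(hi)>5: print(' grip',len(hi),np.median(hi,0).round(4), cv2.minAreaRect((hi[:,:2]*1000).astype(np.float32)))
    print(cv2.minAreaRect((P[:,:2]*1000).astype(np.float32)))
print(get_obs()['tool_pos'],get_obs()['clock']); plan([(.4815,.3168,.013,114.2,4)])
E
```

```text
[0.47532301 0.2645198  0.16031686] 2.6
-> 0.4815 0.3168 0.013 114.2 spin 0.005
[3.68, -0.69, 1.13, 0.001]
[3.68, -0.69, 1.13, 0.001]
[3.68, -0.69, 1.13, 0.001]
[3.68, -0.69, 1.13, 0.001]
```

View pics/w1.png

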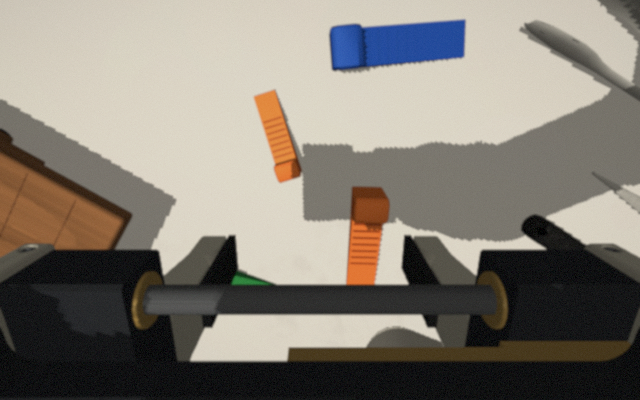

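The wrist view shows the wedge grip at about (370,203) with the thin end toward (361,280), between the open jaws, with the small orange decoy at (278,140). I'll refine using the depth.

```bash
python3 - <<'E'
from h import *
p,d,T,K=load('wrist');C=cloud(d,T,K)
B=C[170:290,330:410].reshape(-1,3);D=d[170:290,330:410].ravel()
P=B[(D>0)&(B[:,2]>.034)&(B[:,2]<.055)]
print(len(P),P.min(0),P.max(0),np.median(P,0),cv2.minAreaRect((P[:,:2]*1000).astype(np.float32)))
P=B[(D>0)&(B[:,2]>.005)&(B[:,2]<.055)]
print(cv2.minAreaRect((P[:,:2]*1000).astype(np.float32)))
print((d>0).mean(), C[190:226:4,370].round(4))
E
```

```text
873 [0.46337555 0.30208715 0.03403247] [0.49603065 0.33705843 0.04150162] [0.4782399  0.31916611 0.03878095] ((479.7018737792969, 320.26873779296875), (24.62423324584961, 30.92027473449707), 22.536577224731445)
((518.2965087890625, 336.1304931640625), (108.10214233398438, 31.54332160949707), 22.469955444335938)
0.99622265625 [[0.4684 0.3169 0.0113]
 [0.469  0.3152 0.024 ]
 [0.4696 0.3137 0.0354]
 [0.4724 0.3148 0.0375]
 [0.4752 0.3158 0.0398]
 [0.4787 0.3178 0.0391]
 [0.4819 0.3193 0.0399]
 [0.4856 0.3213 0.0389]
 [0.4898 0.3238 0.0367]]
```

Request:
move_arm(
  commands=[
    [[0, -0.7, 1.4, -0.02], [0, -0.7, 1.4, 0], [0, -0.7, 1.4, 0], [0, -0.6, 1.3, 0], [4, 0, 0, 0], [4, 0, 0, 0], [2, 0, 0, 0], [0, 0, 0, 0]],
  ],
)

```text
clock: 3.4
tool_pos: [0.4756, 0.3228, 0.0585]
orientation: [113.4, 89.7, -131.1]
force: [-0.5, -1.2, 0.9]
opening: 0.087
```

```bash
python3 - <<'E'
from h import *
print(get_obs()['tool_pos'],get_obs()['clock']); plan([(.480,.3195,.013,112.8,2)])
E
```

```text
[0.47564903 0.32284205 0.05849119] 3.4
-> 0.48 0.3195 0.013 112.8 spin 0.046
[2.27, -0.14, -0.24, 0.023]
[2.27, -0.14, -0.24, 0.023]
```

Request:
move_arm(
  commands=[
    [[1.5, -0.1, -0.3, 0.02], [1.5, -0.1, -0.2, 0.02], [1.5, 0, 0, 0.005], [0, 0, 0, 0], [0, 0, 0, 0]],
  ],
)

```text
clock: 3.9
tool_pos: [0.4816, 0.3211, 0.0178]
orientation: [-77.3, 89.9, 35.7]
force: [0.5, 0.8, 0.3]
opening: 0.0869
```

Request:
move_arm(
  commands=[
    [[0, 0, 0, 0], [0, 0, 0, 0], [0, 0, 0, 0], [0, 0, 0, 0], [0, 0, 0, 0], [0, 0, 0, 0], [0, 0, 0, 0], [0, 0, 0, 0]],
  ],
  jaw=2.5,
)

```text
clock: 4.7
tool_pos: [0.481, 0.3203, 0.0165]
orientation: [115.6, 90.0, -131.5]
force: [0.4, -0.8, -0.0]
opening: 0.0309
```

Request:
move_arm(
  commands=[
    [[-1, 0, 0, 0], [-1, 0, 0, 0], [-1, 0, 0, 0], [0, 0, 0, 0]],
  ],
)

```text
clock: 5.1
tool_pos: [0.4819, 0.3213, 0.0488]
orientation: [-65.1, 89.8, 47.8]
force: [-0.8, 0.0, -1.3]
opening: 0.0307
```

```bash
python3 - <<'E'
from h import *
p,d,T,K=shot('wrist');cv2.imwrite('pics/w2.png',p[...,::-1])
# wedge target: origin at block x=-0.245
H=np.array([.681,-.031]);a=np.radians(-8.3);e=np.array([np.cos(a),np.sin(a)]);
for bx in(-.245,-.118): print(bx,H+bx*e)
t=H-.245*e
plan([(t[0],t[1],.045,81.7,9)])
E
```

```text
-0.245 [0.43856618 0.00436727]
-0.118 [ 0.56423596 -0.01396597]
-> 0.4385661816781025 0.004367269245238434 0.045 81.7 spin 0.545
[0.02, 1.81, -3.05, 0.061]
[0.02, 1.62, -3.16, 0.061]
[0.02, 1.43, -3.25, 0.061]
[0.02, 1.23, -3.33, 0.061]
[0.02, 1.02, -3.4, 0.061]
[0.02, 0.82, -3.45, 0.061]
[0.02, 0.61, -3.5, 0.061]
[0.02, 0.39, -3.53, 0.061]
[0.02, 0.18, -3.55, 0.061]
```

View pics/w2.png

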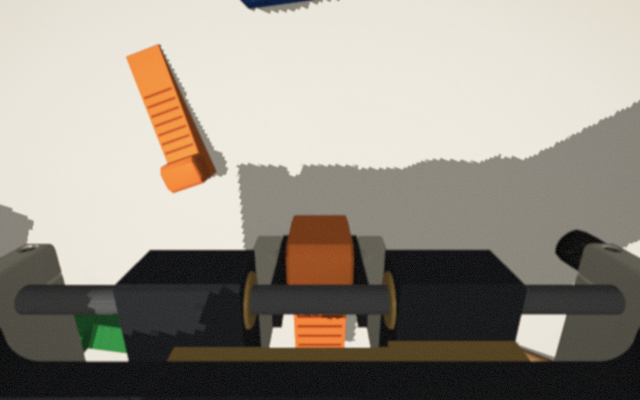

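Held at 31 mm opening, with the wedge between the pads at (320,270). Next I lift it clear of the small decoy and carry it to just in front of the leg.

Request:
move_arm(
  commands=[
    [[-2, 0, 0, 0], [-2, 1.9, -3.1, 0.06], [0, 1.8, -3.2, 0.06], [0, 1.6, -3.2, 0.06], [0, 1.4, -3.3, 0.06], [0, 1.1, -3.4, 0.06], [0, 0.9, -3.4, 0.06], [0, 0.7, -3.5, 0.06]],
  ],
)

```text
clock: 5.95
tool_pos: [0.439, 0.0711, 0.0865]
orientation: [-22.3, 90.0, 66.4]
force: [0.6, -0.3, -0.8]
opening: 0.0311
```

Request:
move_arm(
  commands=[
    [[0, 0.6, -3.5, 0.06], [0, 0.4, -3.5, 0.06], [0, 0, 0, 0.06], [0, 0, 0, 0], [0, 0, 0, 0]],
  ],
)

```text
clock: 6.45
tool_pos: [0.4263, 0.0032, 0.0866]
orientation: [-48.4, 90.0, 30.3]
force: [0.2, 0.4, -1.3]
opening: 0.0304
```

```bash
python3 - <<'E'
from h import *
H=np.array([.681,-.031]);a=np.radians(-8.3);e=np.array([np.cos(a),np.sin(a)]);
print(get_obs()['tool_pos'],get_obs()['clock'],get_obs()['opening']); t=H-.255*e
plan([(t[0],t[1],.05,81.7,2)])
E
```

```text
[0.42631969 0.00319014 0.08661634] 6.45 0.03040220979937219
-> 0.42867092378741284 0.005810831255248172 0.05 81.7 spin -0.054
[1.83, -0.09, 0.15, -0.027]
[1.83, -0.09, 0.15, -0.027]
```

Request:
move_arm(
  commands=[
    [[1.8, -0.1, 0.2, -0.03], [1.8, -0.1, 0.2, -0.025], [1.6, 0, 0, 0], [0, 0, 0, 0], [0, 0, 0, 0]],
  ],
)

```text
clock: 6.95
tool_pos: [0.4289, 0.0071, 0.0346]
orientation: [131.9, 89.9, -146.3]
force: [0.4, -0.3, -0.8]
opening: 0.0307
```

```bash
python3 - <<'E'
from h import *
print(get_obs()['tool_pos'],get_obs()['clock'],get_obs()['force'])
p,d,T,K=shot('scene')
b=cv2.resize(p[160:310,190:430],None,fx=3.3,fy=3.3,interpolation=cv2.INTER_CUBIC)
p2,d,T,K=shot('top');C=cloud(d,T,K)
b2=cv2.resize(p2[140:260,220:400],None,fx=4.4,fy=4.4,interpolation=cv2.INTER_CUBIC)
cv2.imwrite('pics/s3.png',b[...,::-1]);cv2.imwrite('pics/t3.png',b2[...,::-1])
plan([(.4287,.0058,.017,81.7,1)])
N,L,S,_=cv2.connectedComponentsWithStats(orange(p2))
for i in range(1,N):
    if S[i,4]>20: P=C[(L==i)&(d>0)];print(S[i],P.min(0).round(3),P.max(0).round(3),cv2.minAreaRect((P[:,:2]*1000).astype(np.float32)))
E
```

```text
[0.4289031  0.00705206 0.03458888] 6.95 [ 0.43041249 -0.29736451 -0.79985262]
-> 0.4287 0.0058 0.017 81.7 spin 0.001
[1.82, 0.06, -0.15, 0.001]
[ 30 220  32  20 465] [ 0.439  0.679 -0.003] [0.489 0.766 0.018] ((464.37847900390625, 722.150390625), (85.27073669433594, 45.99043273925781), 84.1720962524414)
[224 223  18  20 113] [0.414 0.132 0.001] [0.49  0.242 0.426] ((443.7472839355469, 190.12765502929688), (125.78388977050781, 24.028888702392578), 53.365379333496094)
```

View pics/s3.png

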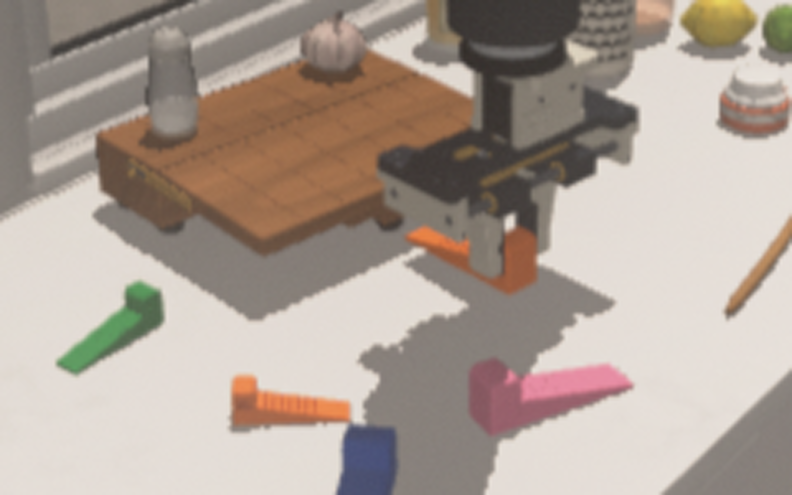

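The wedge's thin end is at crop (412,238), pointing at the leg's black glide at (385,220).

```bash
python3 - <<'E'
from h import *
p,d,T,K=load('scene')
H=np.array([.681,-.031]);a=np.radians(-8.3);e=np.array([np.cos(a),np.sin(a)]);n=np.array([-e[1],e[0]])
for nm,x,y,z in [('glide',386,225,.008),('glidetop',386,212,.02),('tip',410,236,.02)]:
    q=ray(190+x/3.3-.35,160+y/3.3-.35,z,T,K);r=q[:2]-H;print(nm,q,'block',r@e,r@n)
big=cv2.resize(p[205:260,280:370],None,fx=8,fy=8,interpolation=cv2.INTER_CUBIC);cv2.imwrite('pics/s4.png',big[...,::-1])
E
```

```text
glide [ 0.56712741 -0.01357545  0.008     ] block -0.11519520946953253 0.0008038291619401657
glidetop [ 0.56686073 -0.01362833  0.02      ] block -0.11545145798278396 0.0007130050061433383
tip [0.52662863 0.00469718 0.02      ] block -0.15790756303113646 0.013038813186927404
```

View pics/s4.png

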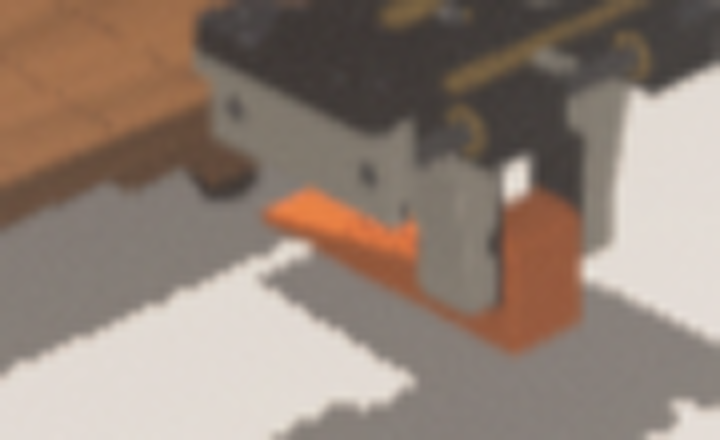

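The glide at (222,187) lies on the wedge's line. I'll lower the wedge, slide it slightly forward, then release it.

Request:
move_arm(
  commands=[
    [[0.9, 0, -0.1, 0], [0.85, 0, 0, 0], [0, 0, 0, 0], [0, -0.6, 0, 0], [0, -0.6, 0, 0], [0, 0, 0, 0], [0, 0, 0, 0]],
  ],
)

```text
clock: 7.75
tool_pos: [0.4407, 0.0037, 0.0169]
orientation: [112.6, 90.0, -165.8]
force: [0.4, -0.4, -0.4]
opening: 0.0306
```

Request:
move_arm(
  commands=[
    [[0, 0, 0, 0], [0, 0, 0, 0], [0, 0, 0, 0]],
  ],
  jaw=5.0,
)

```text
clock: 8.05
tool_pos: [0.4406, 0.0039, 0.0172]
orientation: [-56.5, 90.0, 25.2]
force: [0.2, -0.2, -0.1]
opening: 0.0478
```

Request:
move_arm(
  commands=[
    [[-2, 0, 0, 0], [-2, 0, 0, 0], [0, 0, 0, 0]],
  ],
)

```text
clock: 8.35
tool_pos: [0.4421, 0.0045, 0.0592]
orientation: [-61.5, 89.8, 20.3]
force: [0.7, -0.3, 0.4]
opening: 0.0502
```

Request:
move_arm(
  commands=[
    [[0, 1.8, 0, 0], [0, 1.8, 0, 0], [0, 0, 0, 0], [0, 0, 0, 0]],
  ],
  jaw=0,
)

```text
clock: 8.75
tool_pos: [0.405, 0.0092, 0.0571]
orientation: [-60.7, 90.0, 21.1]
force: [-0.0, 0.3, 0.6]
opening: 0.0236
```

```bash
python3 - <<'E'
from h import *
o=get_obs();print(o['tool_pos'],o['clock'],o['force'],o['opening'],toolT(o).round(3))
p,d,T,K=shot('scene')
big=cv2.resize(p[190:270,270:370],None,fx=7,fy=7,interpolation=cv2.INTER_CUBIC);cv2.imwrite('pics/s5.png',big[...,::-1])
p,d,T,K=shot('wrist');C=cloud(d,T,K)
m=orange(p)&(d>0)&(C[...,2]<.06)&(C[...,2]>.002)&(np.abs(C[...,1])<.06)
P=C[m>0];print(len(P))
if len(P):print(P.min(0),P.max(0),cv2.minAreaRect((P[:,:2]*1000).astype(np.float32)))
E
```

```text
[0.40499415 0.00923811 0.05706593] 8.75 [-0.0197151   0.2625585   0.55238134] 0.023579301126449452 [[ 0.    -0.99   0.144  0.405]
 [ 0.     0.144  0.99   0.009]
 [-1.    -0.     0.     0.057]
 [ 0.     0.     0.     1.   ]]
157
[ 0.42487616 -0.01383329  0.00326148] [0.49822205 0.01956187 0.03966301] ((462.7107238769531, 2.950288772583008), (24.944433212280273, 73.4515609741211), 83.1170654296875)
```

View pics/s5.png

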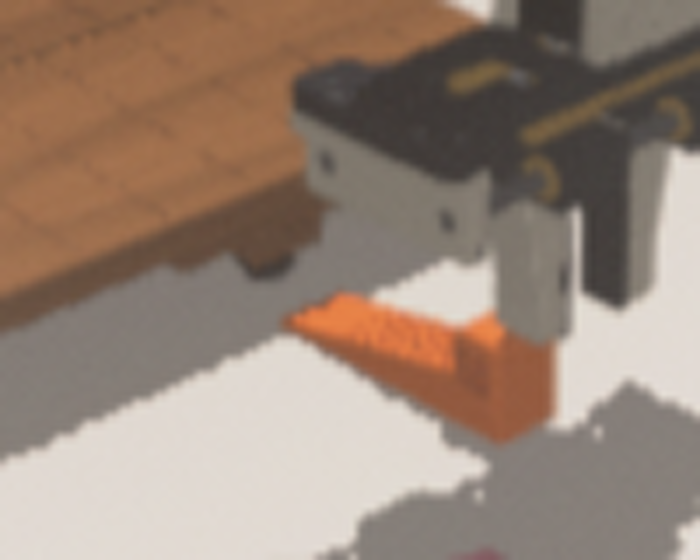

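Wedge lies flat at (285–550, 300–440), its tip just at the leaf's edge and aligned with the glide. Now I lower the closed fingers behind the grip and start pushing.

Request:
move_arm(
  commands=[
    [[0, 0, 0, 0], [0, 0, 0, 0], [1.6, 0, 0, 0], [1.6, 0, 0, 0], [1.6, 0, 0, 0], [0, 0, 0, 0], [0, 0, 0, 0]],
  ],
)

```text
clock: 9.55
tool_pos: [0.405, 0.0089, 0.0091]
orientation: [134.7, 89.9, -143.6]
force: [2.0, 1.0, 0.2]
opening: 0.0003
```

Request:
move_arm(
  commands=[
    [[0, -0.4, 0, 0], [0, -0.4, 0, 0], [0, -0.4, 0, 0], [0, -0.4, 0, 0], [0, -0.4, 0, 0], [0, -0.4, 0, 0], [0, 0, 0, 0]],
  ],
)

```text
clock: 10.25
tool_pos: [0.4294, 0.0056, 0.0091]
orientation: [-70.3, 90.0, 11.4]
force: [-0.2, 0.2, 0.4]
opening: 0.0001
```

Request:
move_arm(
  commands=[
    [[0, -0.2, 0, 0], [0, -0.2, 0, 0], [0, -0.2, 0, 0], [0, -0.2, 0, 0], [0, -0.2, 0, 0], [0, 0, 0, 0], [0, 0, 0, 0]],
  ],
)

```text
clock: 10.95
tool_pos: [0.4387, 0.0042, 0.0091]
orientation: [-52.4, 90.0, 29.3]
force: [-0.8, -0.4, -0.6]
opening: 0.0007
```

```bash
python3 - <<'E'
from h import *
o=get_obs();print(o['tool_pos'],o['clock'],o['force'],o['opening'])
p,d,T,K=shot('scene')
big=cv2.resize(p[190:270,270:370],None,fx=7,fy=7,interpolation=cv2.INTER_CUBIC);cv2.imwrite('pics/s6.png',big[...,::-1])
E
```

```text
[0.43867546 0.00419407 0.00906403] 10.95 [-0.83894924 -0.41907622 -0.58451008] 0.0007318604316258314
```

View pics/s6.png

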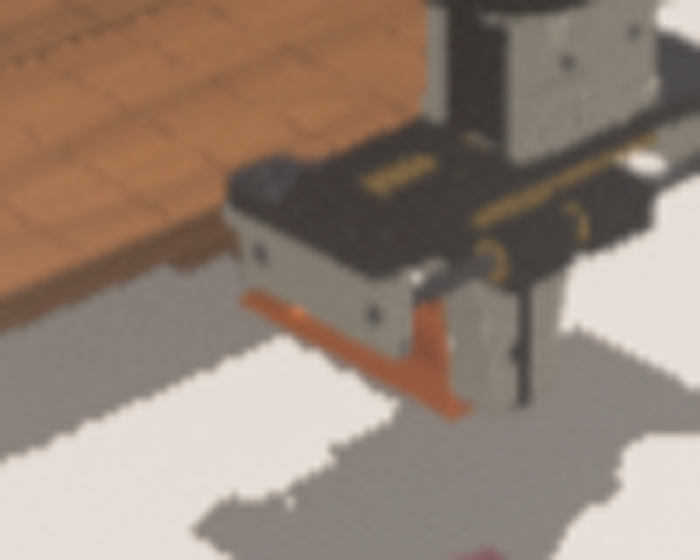

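Wedge stays flat and straight behind the fingers, its tip at about (243,298) now under the leaf's edge.

Request:
move_arm(
  commands=[
    [[0, -0.2, 0, 0], [0, -0.2, 0, 0], [0, -0.2, 0, 0], [0, -0.2, 0, 0], [0, 0, 0, 0]],
  ],
)

```text
clock: 11.5
tool_pos: [0.4469, 0.003, 0.0091]
orientation: [-71.5, 90.0, 10.2]
force: [-0.6, 0.1, -0.1]
opening: 0.0005
```

Request:
move_arm(
  commands=[
    [[0, -0.2, 0, 0], [0, -0.2, 0, 0], [0, -0.2, 0, 0], [0, 0, 0, 0]],
  ],
)

```text
clock: 11.9
tool_pos: [0.4528, 0.0022, 0.0091]
orientation: [-69.2, 90.0, 12.5]
force: [1.2, -0.2, -0.5]
opening: 0.0002
```

Request:
move_arm(
  commands=[
    [[0, -0.2, 0, 0], [0, -0.2, 0, 0], [0, -0.2, 0, 0], [0, 0, 0, 0]],
  ],
)

```text
clock: 12.3
tool_pos: [0.4578, 0.001, 0.0089]
orientation: [114.7, 89.9, -163.6]
force: [-3.6, -0.2, 1.5]
opening: 0.0006
```

Request:
move_arm(
  commands=[
    [[0, -0.2, 0, 0], [0, -0.1, 0, 0], [0, 0, 0, 0]],
  ],
)

```text
clock: 12.6
tool_pos: [0.4591, 0.0002, 0.0087]
orientation: [113.5, 89.8, -164.9]
force: [-8.8, 2.2, 7.3]
opening: 0.0002
```

```bash
cat >> h.py <<'E'
H=np.array([.681,-.031]);_a=np.radians(-8.3);e2=np.array([np.cos(_a),np.sin(_a)]);n2=np.array([-e2[1],e2[0]])
def leaf(p,d,T,K):
    C=cloud(d,T,K);r=C[...,:2]-H;bx=r@e2;by=r@n2
    out=[]
    for lo,hi in((-.13,-.01),(.01,.085)):
        for s in(1,-1):
            m=(d>0)&(bx>lo)&(bx<hi)&(by*s>.02)&(by*s<.135)&(C[...,2]>.05)&(C[...,2]<.08)
            A=np.c_[bx[m],by[m],np.ones(m.sum())];c=np.linalg.lstsq(A,C[...,2][m],rcond=None)[0]
            out.append((int(m.sum()),c.round(4).tolist()))
    return out
E
python3 - <<'E'
from h import *
print(leaf(*load('top')))
print(leaf(*shot('top')))
o=get_obs();print(o['tool_pos'],o['force'],o['moment'],o['clock'],o['joint_pos'])
p,d,T,K=shot('scene')
big=cv2.resize(p[190:270,270:370],None,fx=7,fy=7,interpolation=cv2.INTER_CUBIC);cv2.imwrite('pics/s7.png',big[...,::-1])
E
```

```text
[(2052, [0.0525, -0.0001, 0.0699]), (2085, [0.0459, 0.0022, 0.0697]), (944, [0.0011, 0.0002, 0.0696]), (896, [-0.0022, -0.0009, 0.0697])]
[(1931, [0.0457, -0.0029, 0.0699]), (2064, [0.0482, 0.0028, 0.0699]), (949, [-0.0014, 0.0005, 0.0699]), (899, [0.0002, 0.0046, 0.0699])]
[4.5910291e-01 1.8423552e-04 8.6822546e-03] [-7.96652238  2.91049522  7.14799763] [0.73324361 3.00414607 0.15222137] 12.65 [ 2.46840636e+01  1.61898266e+01 -4.10135141e+01 -6.65665948e-02
 -3.30142153e+01 -1.22980418e+02]
```

View pics/s7.png

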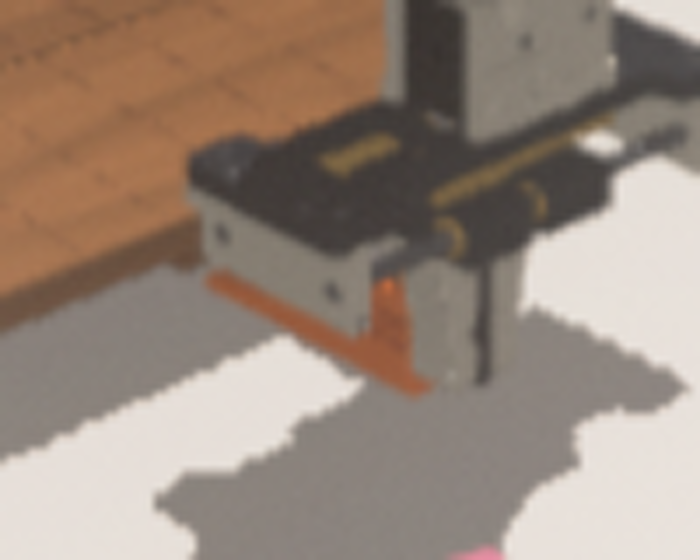

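The wedge still lies flat and straight, with its tip at (208,278). The leaf still droops (about 0.047 rad) and the glide has just met the slope. The push includes an unwanted downward part, so I'll raise the fingers a touch and go on in small steps.

Request:
move_arm(
  commands=[
    [[-0.05, 0, 0, 0], [-0.05, 0, 0, 0], [0, 0, 0, 0]],
  ],
)

```text
clock: 13.0
tool_pos: [0.4593, 0.0002, 0.0094]
orientation: [113.2, 89.8, -165.2]
force: [-5.9, 1.3, 0.3]
opening: 0.0001
```

Request:
move_arm(
  commands=[
    [[0, -0.1, 0, 0], [0, 0, 0, 0]],
  ],
)

```text
clock: 13.2
tool_pos: [0.4601, -0.0, 0.0093]
orientation: [113.4, 89.8, -164.9]
force: [-6.2, 0.9, -1.1]
opening: 0.0006
```

Request:
move_arm(
  commands=[
    [[-0.02, -0.15, 0, 0], [0, -0.15, 0, 0], [0, 0, 0, 0]],
  ],
)

```text
clock: 13.5
tool_pos: [0.4632, -0.0005, 0.0094]
orientation: [114.8, 89.8, -163.6]
force: [-4.4, 0.1, -1.0]
opening: 0.0003
```

Request:
move_arm(
  commands=[
    [[0, -0.15, 0, 0], [0, -0.15, 0, 0], [0, 0, 0, 0]],
  ],
)

```text
clock: 13.8
tool_pos: [0.466, -0.001, 0.0094]
orientation: [114.1, 89.8, -164.3]
force: [-4.9, 0.0, -2.1]
opening: 0.0006
```

Request:
move_arm(
  commands=[
    [[0, -0.15, 0, 0], [0, -0.15, 0, 0], [0, 0, 0, 0]],
  ],
)

```text
clock: 14.1
tool_pos: [0.4692, -0.0014, 0.0094]
orientation: [114.5, 89.8, -163.9]
force: [-5.2, -0.1, -1.1]
opening: 0.0005
```

Request:
move_arm(
  commands=[
    [[0, -0.15, 0, 0], [0, -0.15, 0, 0], [0, 0, 0, 0]],
  ],
)

```text
clock: 14.4
tool_pos: [0.4724, -0.0017, 0.0095]
orientation: [113.8, 89.8, -164.6]
force: [-5.6, 0.3, -1.0]
opening: 0.0003
```

Request:
move_arm(
  commands=[
    [[0, -0.15, 0, 0], [0, -0.15, 0, 0], [0, 0, 0, 0]],
  ],
)

```text
clock: 14.7
tool_pos: [0.4758, -0.002, 0.0096]
orientation: [113.9, 89.8, -164.4]
force: [-5.3, -0.4, -1.9]
opening: 0.0005
```

```bash
python3 - <<'E'
from h import *
print(leaf(*shot('top')));print(get_obs()['force'],get_obs()['tool_pos'])
E
```

```text
[(1730, [0.0134, -0.0022, 0.0697]), (1977, [0.0162, -0.0009, 0.0697]), (946, [-0.0017, 0.0017, 0.0697]), (891, [0.0038, -0.0032, 0.0693])]
[-5.09005991  0.09029108 -2.07294163] [ 0.47579678 -0.00197857  0.00969359]
```

Leaf is down to about 0.015 rad, so some 8–9 mm remain.

Request:
move_arm(
  commands=[
    [[0.02, -0.15, 0, 0], [0, -0.15, 0, 0], [0, 0, 0, 0]],
  ],
)

```text
clock: 15.05
tool_pos: [0.4793, -0.0022, 0.0096]
orientation: [113.7, 89.9, -164.6]
force: [-5.1, -0.1, -2.1]
opening: 0.0
```

Request:
move_arm(
  commands=[
    [[0, -0.15, 0, 0], [0, 0, 0, 0]],
  ],
)

```text
clock: 15.25
tool_pos: [0.4811, -0.0023, 0.0098]
orientation: [113.4, 89.9, -164.9]
force: [-5.2, -0.3, -1.5]
opening: 0.0005
```

Request:
move_arm(
  commands=[
    [[0, -0.15, 0, 0], [0, 0, 0, 0]],
  ],
)

```text
clock: 15.45
tool_pos: [0.4829, -0.0025, 0.0099]
orientation: [114.4, 90.0, -163.9]
force: [-4.3, -0.3, -1.6]
opening: 0.0005
```

Request:
move_arm(
  commands=[
    [[0.02, -0.1, 0, 0], [0, 0, 0, 0]],
  ],
)

```text
clock: 15.65
tool_pos: [0.4839, -0.0026, 0.0098]
orientation: [114.4, 90.0, -163.9]
force: [-4.4, 0.9, -3.4]
opening: 0.0006
```

Request:
move_arm(
  commands=[
    [[0, -0.1, 0, 0], [0, 0, 0, 0]],
  ],
)

```text
clock: 15.85
tool_pos: [0.4845, -0.0028, 0.0096]
orientation: [110.1, 89.9, -168.2]
force: [-4.3, -0.5, -3.5]
opening: 0.0007
```

Request:
move_arm(
  commands=[
    [[0, -0.1, 0, 0], [0, 0, 0, 0]],
  ],
)

```text
clock: 16.05
tool_pos: [0.4852, -0.003, 0.0095]
orientation: [109.2, 89.9, -169.1]
force: [-5.7, 0.8, -4.1]
opening: 0.0007
```

Request:
move_arm(
  commands=[
    [[0, -0.05, 0, 0], [0, 0, 0, 0]],
  ],
)

```text
clock: 16.25
tool_pos: [0.4853, -0.0031, 0.0094]
orientation: [109.6, 89.9, -168.7]
force: [-6.8, 1.3, -2.6]
opening: 0.0004
```

Request:
move_arm(
  commands=[
    [[0, -0.1, 0, 0], [0, 0, 0, 0]],
  ],
)

```text
clock: 16.45
tool_pos: [0.486, -0.0034, 0.0092]
orientation: [110.4, 89.8, -167.9]
force: [-7.2, 0.3, -5.3]
opening: 0.0001
```

```bash
python3 - <<'E'
from h import *
print(leaf(*shot('top')));print(get_obs()['force'],get_obs()['tool_pos'])
E
```

```text
[(1584, [-0.0004, -0.0001, 0.0696]), (1925, [0.0016, 0.0009, 0.0697]), (947, [-0.0041, -0.0012, 0.0701]), (896, [-0.0023, 0.0006, 0.0697])]
[-7.43400258  1.42474005 -5.72139419] [ 0.4860136  -0.00334296  0.00923917]
```

Leaf is level. I'll take out the vertical part, then tighten.

Request:
move_arm(
  commands=[
    [[0.05, -0.05, 0, 0], [0, 0, 0, 0]],
  ],
)

```text
clock: 16.7
tool_pos: [0.4863, -0.0035, 0.0089]
orientation: [110.6, 89.8, -167.7]
force: [-9.7, 1.6, 0.1]
opening: 0.0005
```

Request:
move_arm(
  commands=[
    [[0, -0.1, 0, 0], [0, 0, 0, 0]],
  ],
)

```text
clock: 16.9
tool_pos: [0.4867, -0.0037, 0.0089]
orientation: [109.9, 89.8, -168.4]
force: [-11.1, 2.6, 2.5]
opening: 0.0
```

Request:
move_arm(
  commands=[
    [[0, -0.1, 0, 0], [0, 0, 0, 0]],
  ],
)

```text
clock: 17.1
tool_pos: [0.4871, -0.0039, 0.0089]
orientation: [109.5, 89.7, -168.9]
force: [-13.9, 3.0, 5.2]
opening: 0.0007
```

Request:
move_arm(
  commands=[
    [[-0.04, -0.06, 0, 0], [0, 0, 0, 0]],
  ],
)

```text
clock: 17.3
tool_pos: [0.4872, -0.004, 0.009]
orientation: [108.3, 89.7, -170.1]
force: [-14.0, 4.3, 2.2]
opening: 0.0003
```

Request:
move_arm(
  commands=[
    [[0, -0.06, 0, 0], [0, 0, 0, 0]],
  ],
)

```text
clock: 17.5
tool_pos: [0.4872, -0.0041, 0.009]
orientation: [107.9, 89.6, -170.5]
force: [-15.9, 6.4, 4.7]
opening: 0.0003
```

Push reached about 16.5 N. Now I back off.

Request:
move_arm(
  commands=[
    [[0, 0.3, 0, 0], [0, 0.4, 0, 0], [0, 0.5, 0, 0], [0, 0.5, 0, 0], [0, 0.5, 0, 0], [0, 0, 0, 0], [0, 0, 0, 0], [0, 0, 0, 0]],
  ],
)

```text
clock: 18.3
tool_pos: [0.4698, -0.0002, 0.0099]
orientation: [-66.1, 90.0, 15.6]
force: [-0.8, 0.2, 0.1]
opening: 0.0005
```

```bash
python3 - <<'E'
from h import *
print(leaf(*shot('top')));o=get_obs();print(o['force'],o['tool_pos'])
p,d,T,K=shot('scene')
big=cv2.resize(p[185:265,255:375],None,fx=6.5,fy=6.5,interpolation=cv2.INTER_CUBIC);cv2.imwrite('pics/s8.png',big[...,::-1])
t=H-.118*e2;print(t);plan([(.46,0,.13,81.7,4),(t[0],t[1],.09,81.7,4)])
E
```

```text
[(1829, [0.0007, -0.0006, 0.0697]), (2028, [-0.0018, 0.0037, 0.0697]), (951, [0.0034, 0.0005, 0.0694]), (892, [-0.0047, 0.0002, 0.0698])]
[ 0.92434951 -0.42299454  0.35826834] [ 4.69774483e-01 -2.71756081e-04  9.80363018e-03]
[ 0.56423596 -0.01396597]
-> 0.46 0 0.13 81.7 spin -0.0
[-3.01, 0.24, -0.03, -0.0]
[-3.01, 0.24, -0.03, -0.0]
[-3.01, 0.24, -0.03, -0.0]
[-3.01, 0.24, -0.03, -0.0]
-> 0.5642359568898616 -0.013965968281885163 0.09 81.7 spin -0.0
[1.0, -2.63, 0.03, -0.0]
[1.0, -2.63, 0.03, -0.0]
[1.0, -2.63, 0.03, -0.0]
[1.0, -2.63, 0.03, -0.0]
```

View pics/s8.png

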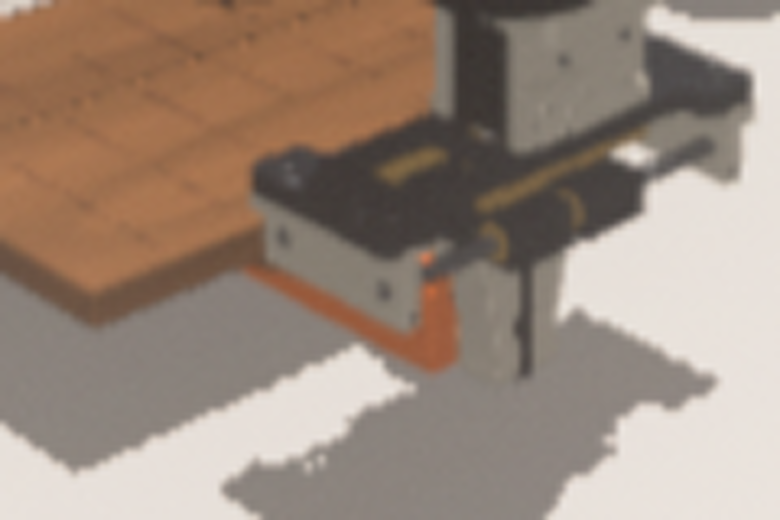

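The wedge lies flat at (245–455, 265–370), clear of the fingers, and the leaf is level. Now the press test.

Request:
move_arm(
  commands=[
    [[-3, 0.2, 0, 0], [-3, 0.2, 0, 0], [-3, 0.2, 0, 0], [-2, 0, 0, 0], [0, -2.7, 0, 0], [0, -2.7, 0, 0], [0, -2.7, 0, 0], [0, -2, 0, 0]],
  ],
)

```text
clock: 19.2
tool_pos: [0.5651, -0.0144, 0.1196]
orientation: [-88.6, 90.0, -6.9]
force: [-0.4, 0.0, -0.1]
opening: 0.0005
```

Request:
move_arm(
  commands=[
    [[1.5, 0, 0, 0], [1.5, 0, 0, 0], [0.5, 0, 0, 0], [0, 0, 0, 0], [0, 0, 0, 0]],
  ],
)

```text
clock: 19.7
tool_pos: [0.5638, -0.0141, 0.0853]
orientation: [-88.5, 90.0, -6.8]
force: [0.2, 0.5, 0.6]
opening: 0.0003
```

Request:
move_arm(
  commands=[
    [[0.5, 0, 0, 0], [0.4, 0, 0, 0], [0.3, 0, 0, 0], [0.2, 0, 0, 0], [0, 0, 0, 0]],
  ],
)

```text
clock: 20.2
tool_pos: [0.5633, -0.0141, 0.0704]
orientation: [109.1, 90.0, -169.2]
force: [-1.0, 0.4, 0.2]
opening: 0.0004
```

Request:
move_arm(
  commands=[
    [[0.1, 0, 0, 0], [0.1, 0, 0, 0], [0, 0, 0, 0]],
  ],
)

```text
clock: 20.5
tool_pos: [0.5634, -0.0141, 0.0687]
orientation: [106.3, 90.0, -172.0]
force: [0.6, 0.1, -0.0]
opening: 0.0003
```

Request:
move_arm(
  commands=[
    [[0.06, 0, 0, 0], [0.06, 0, 0, 0], [0, 0, 0, 0]],
  ],
)

```text
clock: 20.8
tool_pos: [0.5636, -0.0141, 0.0683]
orientation: [-91.2, 90.0, -9.5]
force: [-2.2, 0.3, 7.5]
opening: 0.0004
```

Request:
move_arm(
  commands=[
    [[0.03, 0, 0, 0], [0, 0, 0, 0], [0, 0, 0, 0], [0, 0, 0, 0], [0, 0, 0, 0], [0, 0, 0, 0]],
  ],
)

```text
clock: 21.4
tool_pos: [0.5636, -0.0141, 0.0683]
orientation: [-85.7, 90.0, -4.0]
force: [-3.5, 1.5, 9.1]
opening: 0.0003
```

```bash
python3 - <<'E'
from h import *
print(leaf(*shot('top')));o=get_obs();print(o['force'],o['tool_pos'])
E
```

```text
[(6, [-0.7875, 0.0398, -0.0324]), (955, [-0.0003, -0.003, 0.0692]), (506, [-0.001, -0.0014, 0.0699]), (777, [0.003, -0.0027, 0.0692])]
[-4.33580923  1.23500477  9.41541732] [ 0.56355882 -0.01411549  0.0683006 ]
```

Request:
move_arm(
  commands=[
    [[-0.3, 0, 0, 0], [-1, 0, 0, 0], [-3, 0, 0, 0], [-3, 0, 0, 0], [-3, 0, 0, 0], [0, 3, 0, 0], [0, 3, 0, 0], [0, 3, 0, 0]],
  ],
)

```text
clock: 22.25
tool_pos: [0.4735, -0.0011, 0.1708]
orientation: [-56.4, 90.0, 25.2]
force: [-0.2, 0.2, 0.6]
opening: 0.0003
```

Request:
move_arm(
  commands=[
    [[0, 0, 0, 0], [0, 0, 0, 0], [0, 0, 0, 0]],
  ],
)

```text
clock: 22.55
tool_pos: [0.4752, -0.0009, 0.1708]
orientation: [-71.6, 89.9, 10.1]
force: [0.4, 0.0, 0.2]
opening: 0.0002
```

```bash
python3 - <<'E'
from h import *
print(leaf(*shot('top')));o=get_obs();print(o['force'],o['tool_pos'],o['clock'])
p,d,T,K=shot('scene')
big=cv2.resize(p[150:280,210:410],None,fx=4,fy=4,interpolation=cv2.INTER_CUBIC);cv2.imwrite('pics/s9.png',big[...,::-1])
E
```

```text
[(833, [-0.0028, -0.0014, 0.0698]), (1783, [0.0016, -0.0003, 0.0697]), (949, [0.0094, 0.0012, 0.0694]), (902, [0.0096, 0.0015, 0.0693])]
[ 0.07018591  0.58795999 -0.26191386] [ 0.47523617 -0.00099786  0.17053655] 22.6
```

View pics/s9.png

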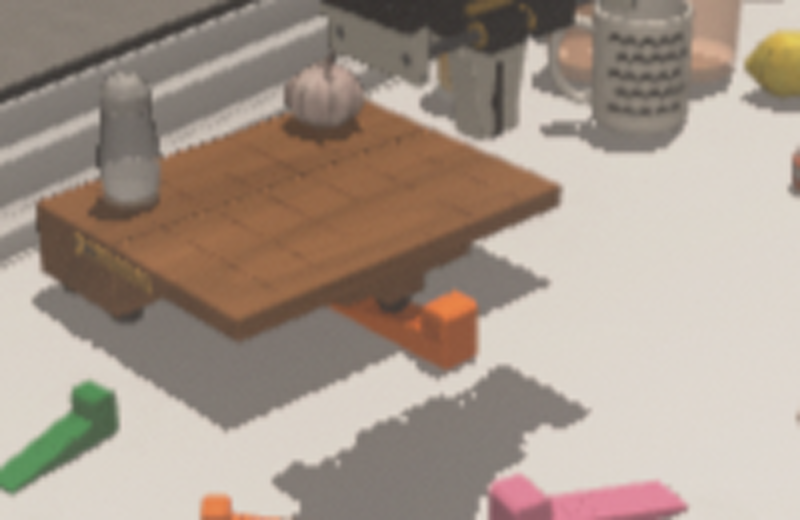

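The leaf is level, the wedge lies flat under the glide (395,297), the other things are undisturbed and the arm is clear. Handing in.

```bash
python3 -c "
from plant import close_job;print(close_job())"
```

```text
the job is handed in; nothing more can be done
None
```

The orange wedge is in place under the leg, the leaf is level with the block, and the job is handed in at about 22.6 s; no verdict came back.

- **Pushing in:** I laid the wedge flat in front of the leg and pushed it low on the back of its grip with the closed fingers. The push settled near 5 N while the leaf rose, then climbed once the leaf reached level. I stopped at about 16–17 N and backed off.
- **Press test:** I pressed on the leaf above the leg with about 9 N for roughly half a second. Depth readings on the uncovered half of the leaf showed it staying level; the gripper hid the other half.
- **Last checks:** The leaf's slope read within about 0.003 rad. The wedge looked flat under the glide, the wrist force was near zero, and the shaker, garlic and mug looked unmoved. The kitchen timer was mostly outside that last picture.

**Not measured directly:** The load between leg and wedge is only inferred from the push, at roughly 14–27 N. My last fit of the block's own top came out about 0.009 rad off level where earlier ones read near zero, which I took as depth noise. When the wedge first met the leg, the fingers also pressed down about 7 N; I corrected that by raising them slightly.

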